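# Clear the balance bench after weighing

## Robot

A 6-joint arm with a two-finger parallel gripper is mounted at the origin on the work surface. World frame = base frame: x ahead of the robot, y to its left, z up, the work surface at z = 0. Lengths are in m, angles in degrees, forces in N, time in s.
With the tool pointing down it reaches from about 0.3 to 0.75 m from the base axis. Payload 8.5 kg.
Tool frame: the origin (TCP) lies on the centre line of the jaws, within the pads' length; the fingertips stand 17 mm ahead of it and the grasp point (between the pads) lies 2 mm behind it (env.tcp_to_tips is the distance from the TCP to the fingertips, in m); z points along the fingers, y is the line along which they close (so a half turn about z gives the same grasp; the last joint's range is limited). The gripper opens to 85 mm and grips with 20 to 120 N. Pads are 22 mm wide; open, the fingers measure 114 mm over their backs; the gripper's body (76 mm by 85 mm) begins 54 mm behind the grasp point. The pads swing forward as they close: fully open they stand 13 mm farther back than shut.
Start: joints at [57.622, 21.807, 74.336, -0, 83.858, -12.336], TCP at [0.188, 0.517, 0.248] pointing down, gripper open.
Joint ranges: [-178.18, 178.18], [-50.72, 133.34], [12.68, 142.11], [-81.47, 261.47], [9.98, 163.14], [-165.26, 165.26]. Speed limits (degrees/s): [136.94, 136.94, 180, 180, 180, 180].

## Interface

Orientations are given as a 3x3 rotation matrix whose columns are the frame's x, y, z axes.
In Python, from rig import env gives the robot as it stands. The module is installed in compiled form; this text tells all that it offers.
- The arm moves only by the shell command python3 -m pendant 'ROWS' [FORCE]. ROWS is JSON, a list of rows, each a list of 7 numbers: the opening, from 0 (shut) to 1 (fully open), then the shift along the tool's x, y, z in m, then the turn, a rotation vector about the tool's x, y, z in rad. A call has 1 to 5 rows; each row is the pose to reach, as a shift and turn from the pose commanded when the call began, along the tool's axes at that moment; what a row does not reach only later rows make up. A row lasts 1/8 s, in which the tool goes at most 62.5 mm and 10.7 degrees, less where a joint would pass 70% of its speed; a pose out of reach is approached as far as the arm can. A call with a gripper value outside its range is refused whole. The fingers move at their own pace and stop on an object; FORCE is the grip in N (left out, the last holds). Time passes only in rows, so rows that repeat a pose let the fingers close. It gives the time, the measured TCP pose, the force, the opening and the grip force at its end, in the units of the state.
- env.observe(): the state, without advancing time (a new reading comes with each control period).
- env.get_image(name): name is "scene" or "top" or "wrist"; returns a dict with "image" (420x560x3 uint8, blue, green, red), "fx", "fy", "cx", "cy" (pixels), "pose" (4x4, takes a point from camera to world coordinates). Camera axes: x right, y up, looking along -z (the intrinsics and any distortion apply to the point x, -y, -z); pixel columns grow to the right and rows downward; lengths in m; the calibration is good to about 2 mm. A picture is of the moment at which its call begins. There is no depth.
- env.close_job(): hands the job in; it is judged then, once.
Trained networks look in the newest picture that a camera, given by its name, has taken for a name from the list of things; names that differ only in an ending like _2 or _b are one class to them, and where a whole thing is asked for, a point or a joint stands for the part that bears it (a point fixed in the world has none). Each returns a list of dicts, best first, with "conf" (0 to 1); they miss things now and then, are a little off and sometimes report something else, mostly with a low value. They report only what shows in the picture. A call takes as long as a camera call. They do not tell look-alikes from the thing itself.
- env.find_in(camera, thing): "bbox" ([centre column, centre row, width, height] in pixels, round what is visible of it).
- env.trace(camera, thing): "mask" (420x560 bool, what is visible of it) and "bbox" ([centre column, centre row, width, height] in pixels, round what is visible of it).
- env.tip_of(camera, thing): "centre" ([column, row] in pixels: a listed point, or the origin of a listed thing).
The state is a dict: "time_s": time; "q": joint angles; "qvel": joint speeds; "joint_efforts": joint torques, N m; "position": TCP position; "tool_rot": TCP orientation; "ft_force": force on the tool from outside, world axes, zero at the start; "wrist_torque": the same for the moment, N m; "grip_width": finger opening in m; "gripper_force": force on a finger pad.
Only numpy, scipy, OpenCV 4.12 (cv2) and the standard library are available. Lean on these libraries where they do the work, as an engineer would, in place of code of your own. Each camera call takes 0.05 s, during which the arm holds its last target. There are 200 camera calls.

## Task

Put away what is left standing by the balance: the two steel weights go into the wooden weight case, the large one in the large bay and the small one in the small bay, both amber vials into the long white tray, and the porcelain crucible into the round steel dish. Stand everything upright on the floor of its place, set down and not dropped, and leave the reagent bottle and the beaker where they are.

Things in the scene. Friction and masses are not known exactly. Their poses are not given: they have to be found in the camera images.
- weight_large: Large steel calibration weight, 0.5 kg, standing upright and loose: cylinder 38 mm in diameter and 55 mm high, with a narrow neck and a round knob 26 mm in diameter on top, 68 mm high in all. Origin: centre of its underside; z up along its axis.
- weight_small: Small steel calibration weight, 0.2 kg, standing upright and loose: cylinder 27 mm in diameter and 40 mm high, with a narrow neck (12 mm) and a round knob 19 mm in diameter from 48 to 53 mm height, 53 mm high in all. Origin: centre of its underside; z up along its axis.
- vial_squat: Squat amber glass vial with a white cap, standing upright and loose, closed, about 50 g: 32 mm in diameter (cap 30 mm, the top 12 mm), 46 mm high in all. Origin: centre of its underside; z up along its axis.
- vial_tall: Tall slender amber glass vial with a white cap, standing upright and loose, closed, about 40 g: 26 mm in diameter (cap 24 mm, the top 12 mm), 62 mm high in all. Origin: centre of its underside; z up along its axis.
- crucible: Open white porcelain crucible, standing upright and loose, about 60 g: 46 mm high, 44 mm in outer diameter over its straight top 12 mm, tapering below to 32 mm at the foot, wall 3 mm. Origin: centre of its underside; z up along its axis.
- weight_case: Open wooden weight case, fixed, 72 mm (its x) by 123 mm (its y), 18 mm high, floor 6 mm above the bench, walls 5 mm. A divider makes two bays: the large bay, inside 62 by 62 mm, is centred at y = -25.5 mm; the small bay, inside 62 mm (x) by 46 mm (y), is centred at y = +33.5 mm (both at x = 0). Origin: centre of its underside; z up. It may be turned up to 0.45 rad.
- vial_tray: Long open white plastic tray without divisions, fixed, 70 mm (its x) by 150 mm (its y), 18 mm high, walls and floor 4 mm thick; it holds both vials, anywhere in it. Origin: centre of its underside; z up. It may be turned up to 0.45 rad.
- round_dish: Small round open steel dish, fixed, 74 mm in diameter at the rim and 68 mm at the foot, 14 mm high, wall 3 mm, floor 4 mm above the bench; for the crucible. Origin: centre of its underside; z up.
- reagent_bottle: Bystander, loose: white reagent bottle with a black cap, 72 mm in diameter and 150 mm high, at the bench's right. Leave it where it stands. Origin: centre of its underside; z up.
- beaker: Bystander, loose: empty glass beaker, about 68 mm in diameter and 90 mm high, at the bench's left. Leave it where it stands. Also on the left, nearer the robot (about x 0.3, y 0.52), stands a fixed white balance, under 80 mm high, 190 by 270 mm. Origin: centre of its underside; z up.
Mind the look-alikes: they are no part of the job. Leave any blue or yellow look-alike of the crucible alone.

How it is judged:
By the outcome, as a careful person would: the job done as asked, in the order asked, and still so for the second after the job is handed in, with the robot touching nothing.
It also fails if it takes over 122 s, if anything falls off the work surface, if the arm or the gripper's body presses on something with over 40 N, if the wrist force passes 120 N, or if a joint passes its speed limit or range.

## Working session

There is one attempt and no reset: what is moved stays moved. The work goes in short steps, Python scripts to look and compute and a shell command to move; the robot and the scene stay as the last step left them, time stands still between calls to the robot, and variables do not carry over. Pictures are saved under pics/ and viewed, at most 14 in all, crops included, and the job is handed in when it is done.

```bash
mkdir -p pics; python3 - <<'E'
from rig import env
import cv2,numpy as np
for n in ("top","scene"):
    d=env.get_image(n); cv2.imwrite(f"pics/{n}0.png",d["image"]); print(n,d["fx"],d["fy"],d["cx"],d["cy"],d.keys()); print(np.round(d["pose"],3))
    for t in "weight_large weight_small vial_squat vial_tall crucible weight_case vial_tray round_dish reagent_bottle beaker".split():
        print(t,[(np.round(r["bbox"]).tolist(),round(r["conf"],2)) for r in env.find_in(n,t)][:4])
s=env.observe();print(s["time_s"],s["position"],np.round(s["tool_rot"],3))
E
```

```text
top 545.1723657811058 545.1723657811058 276.89828999046864 216.70492541748254 dict_keys(['image', 'fx', 'fy', 'cx', 'cy', 'pose'])
[[ 1.000e-03  9.770e-01 -2.130e-01  1.770e-01]
 [-1.000e+00  1.000e-03  1.000e-03  9.000e-03]
 [ 1.000e-03  2.130e-01  9.770e-01  1.476e+00]
 [ 0.000e+00  0.000e+00  0.000e+00  1.000e+00]]
weight_large [([284.0, 166.0, 26.0, 20.0], 0.7), ([359.0, 234.0, 18.0, 19.0], 0.52)]
weight_small []
vial_squat [([286.0, 226.0, 9.0, 13.0], 0.64)]
vial_tall [([204.0, 225.0, 12.0, 14.0], 0.66)]
crucible [([209.0, 266.0, 20.0, 16.0], 0.79), ([240.0, 240.0, 10.0, 18.0], 0.74), ([271.0, 267.0, 18.0, 19.0], 0.68)]
weight_case [([202.0, 176.0, 47.0, 38.0], 0.72), ([423.0, 182.0, 38.0, 37.0], 0.61)]
vial_tray [([359.0, 180.0, 63.0, 33.0], 0.76), ([285.0, 165.0, 25.0, 23.0], 0.29)]
round_dish [([283.0, 164.0, 27.0, 23.0], 0.68)]
reagent_bottle [([424.0, 182.0, 43.0, 37.0], 0.97)]
beaker [([144.0, 180.0, 28.0, 32.0], 0.66)]
scene 439.09165197820016 439.09165197820016 278.12479375172364 207.27767581815405 dict_keys(['image', 'fx', 'fy', 'cx', 'cy', 'pose'])
[[ 0.514 -0.602  0.6
[... 281 characters left out ...]
0.6)]
vial_tall [([351.0, 172.0, 9.0, 25.0], 0.55), ([315.0, 261.0, 44.0, 31.0], 0.36)]
crucible [([263.0, 175.0, 17.0, 25.0], 0.9), ([332.0, 200.0, 14.0, 28.0], 0.72), ([310.0, 179.0, 20.0, 25.0], 0.7), ([319.0, 154.0, 19.0, 24.0], 0.69)]
weight_case [([393.0, 215.0, 61.0, 34.0], 0.59)]
vial_tray [([221.0, 294.0, 82.0, 71.0], 0.96), ([191.0, 229.0, 19.0, 33.0], 0.64), ([349.0, 172.0, 12.0, 26.0], 0.3)]
round_dish []
reagent_bottle [([123.0, 300.0, 60.0, 75.0], 0.58)]
beaker [([435.0, 173.0, 38.0, 44.0], 0.88), ([224.0, 213.0, 13.0, 28.0], 0.52), ([349.0, 171.0, 11.0, 25.0], 0.39)]
1.1 [0.18850482 0.51668239 0.2483296 ] [[-0.939  0.343  0.   ]
 [ 0.343  0.939  0.   ]
 [-0.     0.    -1.   ]]
```

```bash
python3 - <<'E'
import cv2
a=cv2.imread("pics/top0.png")[130:300,120:460]; cv2.imwrite("pics/topc.png",cv2.resize(a,(800,400),interpolation=cv2.INTER_CUBIC))
a=cv2.imread("pics/scene0.png")[130:350,80:470]; cv2.imwrite("pics/scenec.png",cv2.resize(a,(800,451),interpolation=cv2.INTER_CUBIC))
E
```

```text
(no output)
```

View pics/topc.png

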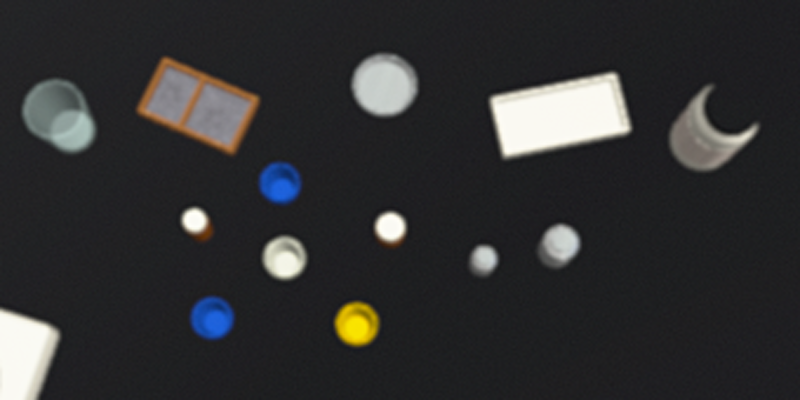

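View pics/scenec.png

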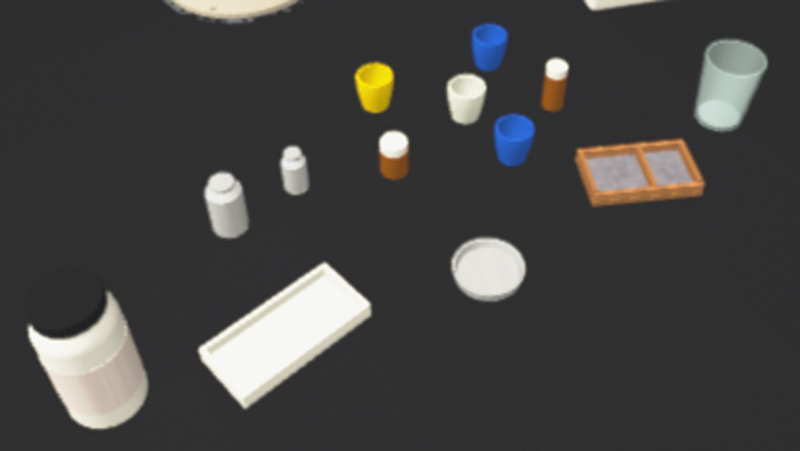

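The candidates for the crucible in the top crop are white (285,258), blue (280,183), blue (213,318) and yellow (357,324). The white one fits "white porcelain"; the other three are look-alikes. The crop shows this clearly. The weights are at (560,243) large and (484,260) small. The vials are at (195,222) tall and (390,228) squat. The case is at (198,106), the dish at (385,85) and the tray at (560,115). I'll now fit model silhouettes in both views.

```bash
cat > fit.py <<'E'
import cv2,numpy as np
from scipy.optimize import minimize
C=lambda *rz:np.array([[r*np.cos(a),r*np.sin(a),z] for r,z in rz for a in np.linspace(0,2*np.pi,40)])
B=lambda x,y,z:np.array([[i*x/2,j*y/2,k*z] for i in(-1,1) for j in(-1,1) for k in(0,1)])
M=dict(weight_large=C((.019,0),(.019,.055),(.013,.068)),weight_small=C((.0135,0),(.0135,.040),(.0095,.053)),
 vial_squat=C((.016,0),(.016,.034),(.015,.046)),vial_tall=C((.013,0),(.013,.05),(.012,.062)),crucible=C((.016,0),(.022,.034),(.022,.046)),
 weight_case=B(.072,.123,.018),vial_tray=B(.07,.15,.018),round_dish=C((.034,0),(.037,.014)),blueA=C((.016,0),(.022,.034),(.022,.046)))
def proj(d,P):
    T=np.linalg.inv(d["pose"]);c=P@T[:3,:3].T+T[:3,3]
    return np.c_[d["cx"]-d["fx"]*c[:,0]/c[:,2],d["cy"]+d["fy"]*c[:,1]/c[:,2]]
def unproj(d,uv,z):
    r=d["pose"][:3,:3]@np.array([(uv[0]-d["cx"])/d["fx"],-(uv[1]-d["cy"])/d["fy"],-1]);o=d["pose"][:3,3]
    return o+r*(z-o[2])/r[2]
def place(n,p):
    a=p[2] if len(p)>2 else 0;c,s=np.cos(a),np.sin(a)
    return M[n]@np.array([[c,-s,0],[s,c,0],[0,0,1]]).T+[p[0],p[1],0]
S=4
def fit(n,ds,p0,thr=70):
    p0=np.array(p0,float);views=[]
    for d in ds:
        uv=proj(d,place(n,p0));lo=np.floor(uv.min(0)-8).astype(int);hi=np.ceil(uv.max(0)+8).astype(int)
        lo=np.maximum(lo,0);g=d["image"][lo[1]:hi[1],lo[0]:hi[0]].max(2)
        g=cv2.resize(g,None,fx=S,fy=S,interpolation=cv2.INTER_CUBIC)
        f=(g>thr).astype(np.uint8);k,l=cv2.connectedComponents(f)
        m=np.zeros(f.shape,np.uint8);cv2.fillConvexPoly(m,cv2.convexHull(np.float32((uv-lo+.5)*S)).astype(int),1)
        best=np.argmax([0]+[((l==i)&(m>0)).sum() for i in range(1,k)]);views.append((d,lo,l==best))
    def cost(q):
        p=p0+q/np.array([100,100,10])[:len(q)];c=0
        for d,lo,f in views:
            m=np.zeros(f.shape,np.uint8);h=cv2.convexHull(np.float32((proj(d,place(n,p))-lo+.5)*S-.5))
            cv2.fillConvexPoly(m,np.round(h*16).astype(np.int32),1,shift=4);c+=1-((m>0)&f).sum()/((m>0)|f).sum()
        return c
    k=len(p0);sim=np.vstack([np.zeros(k),np.eye(k)*.8])
    r=minimize(cost,np.zeros(k),method="Nelder-Mead",options=dict(initial_simplex=sim,xatol=.01,fatol=1e-4))
    return p0+r.x/np.array([100,100,10])[:k],r.fun/len(ds)
E
python3 - <<'E'
from rig import env
from fit import *
t,s=env.get_image("top"),env.get_image("scene")
G=dict(weight_large=(560,243),weight_small=(484,260),vial_squat=(390,228),vial_tall=(195,222),crucible=(285,258),weight_case=(198,106),vial_tray=(560,115),round_dish=(385,85),blueA=(280,183))
for n,g in G.items():
    u=np.array(g)/800*340+[120,130]; p=unproj(t,u,M[n][:,2].max())[:2]
    # boxes: yaw guess
    ya={"weight_case":-.35,"vial_tray":.2}
    p=list(p)+([ya[n]] if n in ya else [])
    print(n,*[(np.round(a,4),round(b,3)) for a,b in (fit(n,x,p) for x in ([t,s],[t],[s]))])
E
```

```text
weight_large (array([ 0.4454, -0.2089]), np.float64(0.088)) (array([ 0.4453, -0.2093]), np.float64(0.082)) (array([ 0.4473, -0.2088]), np.float64(0.092))
weight_small (array([ 0.4301, -0.122 ]), np.float64(0.125)) (array([ 0.4298, -0.123 ]), np.float64(0.116)) (array([ 0.4327, -0.123 ]), np.float64(0.132))
vial_squat (array([ 0.4671, -0.0156]), np.float64(0.121)) (array([ 0.4672, -0.0149]), np.float64(0.135)) (array([ 0.4671, -0.0164]), np.float64(0.105))
vial_tall (array([0.4706, 0.2061]), np.float64(0.14)) (array([0.4713, 0.2071]), np.float64(0.15)) (array([0.4723, 0.2041]), np.float64(0.115))
crucible (array([0.4308, 0.1038]), np.float64(0.174)) (array([0.4294, 0.1057]), np.float64(0.206)) (array([0.4337, 0.1017]), np.float64(0.138))
weight_case (array([ 0.6187,  0.2117, -0.4147]), np.float64(0.067)) (array([ 0.6183,  0.2129, -0.4302]), np.float64(0.062)) (array([ 0.6211,  0.2084, -0.4237]), np.float64(0.06))
vial_tray (array([ 0.6083, -0.2192,  0.1955]), np.float64(0.09)) (array([ 0.6057, -0.2154,  0.2089]), np.float64(0.106)) (array([ 0.6091, -0.2189,  0.2061]), np.float64(0.071))
round_dish (array([ 0.6445, -0.0098]), np.float64(0.094)) (array([ 0.6418, -0.0079]), np.float64(0.112)) (array([ 0.646 , -0.0097]), np.float64(0.069))
blueA (array([0.5175, 0.1109]), np.float64(0.132)) (array([0.5171, 0.1106]), np.float64(0.154)) (array([0.5201, 0.1104]), np.float64(0.105))
```

```bash
cat > st.py <<'E'
from rig import env
import numpy as np,sys
s=env.observe();R=s["tool_rot"];p=s["position"]
print(round(s["time_s"],2),np.round(p,4),np.round(R[:,1],3),np.round(R[:,2],3),"w",round(s["grip_width"],4),"F",np.round(s["ft_force"],1),s["gripper_force"])
if len(sys.argv)>3: print("tool shift",np.round(R.T@(np.array(sys.argv[1:4],float)-p),4))
E
python3 -m pendant '[[1,-0.24,-0.29,0,0,0,-0.175],[1,-0.24,-0.29,0,0,0,-0.35],[1,-0.24,-0.29,0,0,0,-0.35],[1,-0.24,-0.29,0,0,0,-0.35],[1,-0.24,-0.29,0,0,0,-0.35]]' 40; python3 st.py .445 -.209 .2
```

```text
time_s: 1.82
position: [0.2923, 0.2239, 0.2486]
tool_rot: [[-1.0, -0.001, 0.001], [-0.001, 1.0, 0.0], [-0.001, 0.0, -1.0]]
ft_force: [0.3, -0.2, 0.9]
grip_width: 0.0856
gripper_force: 0.0
1.82 [0.2923 0.2239 0.2486] [-0.001  1.     0.   ] [ 0.001  0.    -1.   ] w 0.0856 F [ 0.3 -0.2  0.9] 0.0
tool shift [-0.1523 -0.433   0.0486]
```

```bash
python3 -m pendant '[[1,-0.152,-0.433,0.03,0,0,0],[1,-0.152,-0.433,0.03,0,0,0],[1,-0.152,-0.433,0.03,0,0,0],[1,-0.152,-0.433,0.03,0,0,0],[1,-0.152,-0.433,0.03,0,0,0]]' >/dev/null; python3 -m pendant '[[1,-0.04,-0.14,0.01,0,0,0],[1,-0.04,-0.14,0.01,0,0,0],[1,-0.04,-0.14,0.01,0,0,0],[1,-0.04,-0.14,0.01,0,0,0]]'>/dev/null; python3 st.py .445 -.209 .2;python3 - <<'E'
from rig import env
from fit import *
w=env.get_image("wrist");cv2.imwrite("pics/w1.png",w["image"])
print(np.round(w["pose"],3),w["fx"])
for n,g in dict(weight_large=(.4455,-.2089),weight_small=(.43,-.122),vial_tray=(.608,-.218,.2)).items():
    u=proj(w,place(n,g));print(n,np.round(u.min(0)),np.round(u.max(0)),[np.round(r["bbox"]) for r in env.find_in("wrist",n)][:2],end=' ')
    try: print(fit(n,[w],g))
    except Exception as e: print(e)
E
```

```text
2.95 [ 0.4353 -0.209   0.2176] [0.001 1.    0.001] [-0.001  0.001 -1.   ] w 0.0854 F [ 0.3  1.6 -0.1] 0.0
tool shift [-0.0097  0.      0.0176]
[[ 0.002 -0.964 -0.267  0.369]
 [ 1.     0.002  0.    -0.209]
 [ 0.    -0.267  0.964  0.342]
 [ 0.     0.     0.     1.   ]] 307.42065410431087
weight_large [264. 181.] [304. 228.] [array([287., 205.,  43.,  47.])] (array([ 0.44600167, -0.20669636]), np.float64(0.02691171644240231))
weight_small [349. 172.] [384. 204.] [array([368., 190.,  39.,  32.])] (array([ 0.43077144, -0.12089903]), np.float64(0.02848900108186081))
vial_tray [210. 287.] [342. 364.] [array([277., 322., 136.,  67.])] (array([ 0.58166661, -0.20991346, -0.00243293]), np.float64(0.46674698904324274))
```

View pics/w1.png

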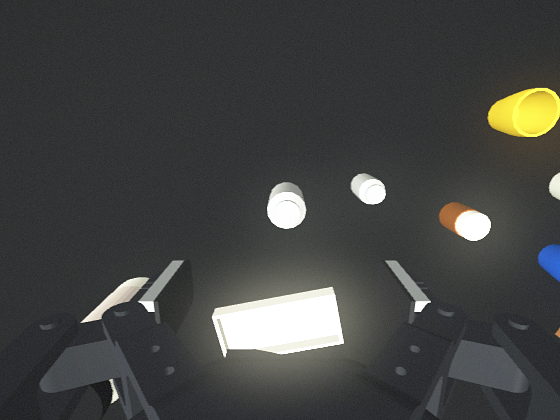

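The wrist view shows the large weight at (287,205), the small one at (368,188) and the tray at (278,322). All of them agree with the fits.

```bash
python3 -m pendant '[[1,-0.0105,0.001,0.06,0,0,0],[1,-0.0105,0.001,0.11,0,0,0],[1,-0.0105,0.001,0.15,0,0,0],[1,-0.0105,0.001,0.18,0,0,0],[1,-0.0105,0.001,0.18,0,0,0]]' 60 >/dev/null; python3 st.py .446 -.208 .036
```

```text
3.77 [ 0.4453 -0.2061  0.0371] [-0.001  1.     0.002] [-0.003  0.002 -1.   ] w 0.0855 F [0.6 1.  0.5] 0.0
tool shift [-0.0007 -0.0019  0.0011]
```

```bash
python3 -m pendant '[[0.35,0,-0.001,0.001,0,0,0],[0.35,0,-0.001,0.001,0,0,0],[0.35,0,-0.001,0.001,0,0,0],[0.35,0,-0.001,0.001,0,0,0],[0.35,0,-0.001,0.001,0,0,0]]' 60; python3 st.py .446 -.208 .2
```

```text
time_s: 4.4
position: [0.4462, -0.2086, 0.0383]
tool_rot: [[-1.0, -0.0, 0.002], [-0.0, 1.0, -0.001], [-0.002, -0.001, -1.0]]
ft_force: [-2.1, 2.4, 8.9]
grip_width: 0.0367
gripper_force: 59.3
4.4 [ 0.4462 -0.2086  0.0383] [-0.     1.    -0.001] [ 0.002 -0.001 -1.   ] w 0.0367 F [-2.1  2.4  8.9] 59.33269209461287
tool shift [-0.      0.0005 -0.1617]
```

```bash
python3 -m pendant '[[0.35,0,0,-0.04,0,0,0],[0.35,0,0,-0.09,0,0,0],[0.35,-0.02,0.04,-0.12,0,0,0],[0.35,-0.04,0.09,-0.13,0,0,0],[0.35,-0.06,0.145,-0.13,0,0,0]]' >/dev/null; python3 -m pendant '[[0.35,-0.02,0.05,0,0,0,0],[0.35,-0.04,0.1,0,0,0,0],[0.35,-0.06,0.15,0,0,0,0],[0.35,-0.08,0.2,0,0,0,0],[0.35,-0.095,0.235,0,0,0,0]]'; python3 - <<'E'
from rig import env
from fit import *
w=env.get_image("wrist");cv2.imwrite("pics/w2.png",w["image"])
g=(.619,.211,-.42)
u=proj(w,place("weight_case",g));print(np.round(u))
E
python3 st.py .6075 .1855 .15
```

```text
time_s: 5.65
position: [0.6007, 0.1737, 0.1665]
tool_rot: [[-1.0, -0.002, -0.001], [-0.002, 1.0, 0.0], [0.001, 0.0, -1.0]]
ft_force: [0.3, -1.0, -5.6]
grip_width: 0.0364
gripper_force: 62.2
[[279. 157.]
 [279. 159.]
 [394. 209.]
 [401. 214.]
 [250. 224.]
 [248. 230.]
 [360. 271.]
 [364. 279.]]
5.7 [0.6017 0.1771 0.1663] [-0.004  1.     0.002] [ 0.     0.002 -1.   ] w 0.0364 F [-1.7  2.4 -5.3] 62.31519472785294
tool shift [-0.0059  0.0083  0.0164]
```

View pics/w2.png

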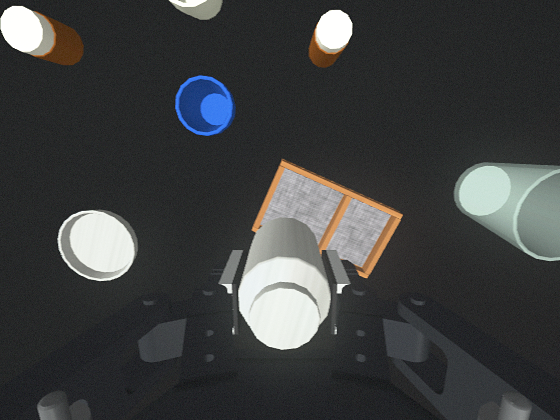

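The wrist view shows the case corner at (282,160) against a prediction of (279,158), a difference of about 2 mm. The weight is upright in the jaws, so I'll lower it into the large (left) bay.

```bash
python3 -m pendant '[[0.35,-0.006,0.0095,0.04,0,0,0],[0.35,-0.006,0.0095,0.075,0,0,0],[0.35,-0.006,0.0095,0.1,0,0,0],[0.35,-0.006,0.0095,0.11,0,0,0],[0.35,-0.006,0.0095,0.115,0,0,0]]' >/dev/null; python3 st.py .6075 .1865 .044
```

```text
6.33 [0.6069 0.1809 0.052 ] [-0.  1. -0.] [-0. -0. -1.] w 0.0367 F [ 0.2  0.1 -4.6] 62.29097733506933
tool shift [-0.0006  0.0056  0.008 ]
```

```bash
python3 -m pendant '[[0.35,-0.001,0.0055,0.003,0,0,0],[0.35,-0.001,0.0055,0.0055,0,0,0],[0.35,-0.001,0.0055,0.007,0,0,0],[0.35,-0.001,0.0055,0.0075,0,0,0]]' >/dev/null; python3 st.py .6075 .1865 .044
```

```text
6.83 [0.6079 0.1864 0.0446] [-0.  1. -0.] [ 0. -0. -1.] w 0.0361 F [ 0.5  0.6 -4.4] 62.301491824910045
tool shift [0.0004 0.0001 0.0006]
```

```bash
python3 -m pendant '[[0.35,0,0,0.0006,0,0,0],[0.35,0,0,0.0012,0,0,0],[0.35,0,0,0.0012,0,0,0]]' | grep -E "force|posi"; 
```

```text
position: [0.6079, 0.1864, 0.0443]
ft_force: [-3.8, -0.0, 4.7]
gripper_force: 63.4
```

Contact: the force is now pushing up. I'll release and rise.

```bash
python3 -m pendant '[[0.6,0,0,0,0,0,0],[0.6,0,0,0,0,0,0],[0.65,0,0,0,0,0,0],[0.65,0,0,-0.02,0,0,0],[0.65,0,0,-0.06,0,0,0]]' | grep -E "force|posi|width"; python3 -m pendant '[[0.65,0,0,-0.06,0,0,0],[0.65,0.02,-0.03,-0.1,0,0,0],[0.65,0.05,-0.085,-0.11,0,0,0],[0.65,0.08,-0.14,-0.11,0,0,0],[0.65,0.11,-0.195,-0.11,0,0,0]]' >/dev/null;  python3 st.py .4305 -.121 .2; python3 - <<'E'
from rig import env
from fit import *
for n in ("top","scene"): print(fit("weight_large",[env.get_image(n)],(.607,.186)))
E
```

```text
position: [0.6072, 0.1863, 0.1025]
ft_force: [0.1, -0.7, 0.4]
grip_width: 0.0554
gripper_force: 0.0
8.45 [ 0.4974 -0.0089  0.2135] [-0.001  1.    -0.   ] [ 0.001 -0.    -1.   ] w 0.0554 F [ 1.6 -0.6  0.8] 0.0
tool shift [ 0.067  -0.112   0.0135]
(array([0.607, 0.202]), np.float64(0.730474622378123))
(array([0.62855948, 0.18216707]), np.float64(0.5806846589459722))
```

```bash
python3 -m pendant '[[0.8,0.03,-0.05,0.01,0,0,0],[0.8,0.067,-0.105,0.02,0,0,0],[0.8,0.067,-0.112,0.06,0,0,0],[0.8,0.067,-0.112,0.1,0,0,0],[0.8,0.067,-0.112,0.1,0,0,0]]' >/dev/null; python3 st.py .4305 -.1215 .036; python3 - <<'E'
from rig import env
from fit import *
w=env.get_image("wrist");print(fit("weight_small",[w],(.4305,-.1215)))
E
```

```text
9.18 [ 0.4308 -0.1189  0.1118] [-0.     1.     0.003] [-0.004  0.003 -1.   ] w 0.0683 F [ 0.2 -0.   0.2] 0.0
tool shift [-0.0001 -0.0028  0.0758]
(array([ 0.43495947, -0.12018334]), np.float64(0.3834037558685446))
```

```bash
python3 -m pendant '[[0.8,0,-0.002,0.035,0,0,0],[0.8,0,-0.002,0.06,0,0,0],[0.8,0,-0.002,0.075,0,0,0],[0.8,0,-0.002,0.075,0,0,0]]' >/dev/null; python3 st.py .4305 -.121 .036;  python3 -m pendant '[[0.5,0,0,0,0,0,0],[0.25,0,0,0,0,0,0],[0.2,0,0,0,0,0,0],[0.2,0,0,0,0,0,0],[0.2,0,0,0,0,0,0]]' 50; 
```

```text
9.72 [ 0.4323 -0.1215  0.0391] [-0.001  1.    -0.   ] [ 0.001 -0.    -1.   ] w 0.0688 F [ 0.8 -0.4  0.9] 0.0
tool shift [0.0018 0.0005 0.0031]
time_s: 10.35
position: [0.432, -0.1217, 0.0393]
tool_rot: [[-1.0, -0.0, 0.002], [-0.0, 1.0, -0.001], [-0.002, -0.001, -1.0]]
ft_force: [-0.9, 0.1, 8.0]
grip_width: 0.0252
gripper_force: 48.7
```

```bash
python3 -m pendant '[[0.2,0,0,-0.04,0,0,0],[0.2,0,0,-0.09,0,0,0],[0.2,-0.02,0.04,-0.12,0,0,0],[0.2,-0.04,0.09,-0.13,0,0,0],[0.2,-0.06,0.145,-0.13,0,0,0]]' >/dev/null; python3 -m pendant '[[0.2,-0.03,0.05,0,0,0,0],[0.2,-0.06,0.1,0,0,0,0],[0.2,-0.09,0.15,0,0,0,0],[0.2,-0.12,0.2,0,0,0,0],[0.2,-0.141,0.22,0,0,0,0]]'>/dev/null;python3 -m pendant '[[0.2,0,0,0,0,0,0],[0.2,0,0,0,0,0,0]]'>/dev/null; python3 - <<'E'
from rig import env
from fit import *
w=env.get_image("wrist");cv2.imwrite("pics/w3.png",w["image"])
u=proj(w,place("weight_case",(.619,.212,-.42)));print(np.round(u[1::2]))
E
python3 st.py .6333 .244 .15
```

```text
[[199. 122.]
 [328. 180.]
 [173. 197.]
 [295. 248.]]
11.9 [0.6319 0.2428 0.1684] [ 0.  1. -0.] [-0.001 -0.    -1.   ] w 0.0247 F [-0.2 -0.1 -2.1] 50.23421783815138
tool shift [-0.0014  0.0012  0.0184]
```

View pics/w3.png

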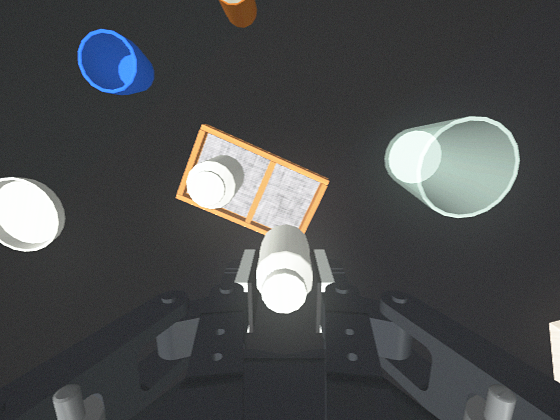

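The large weight stands upright in the large bay at (212,185). The small weight is held upright, with the small bay at about (285,200).

```bash
python3 - <<'E'
from rig import env
from fit import *
w=env.get_image("wrist");print(proj(w,np.array([[.6333,.244,.006]])))
E
python3 -m pendant '[[0.2,-0.001,0.0005,0.04,0,0,0],[0.2,-0.001,0.0005,0.08,0,0,0],[0.2,-0.001,0.0005,0.105,0,0,0],[0.2,-0.001,0.0005,0.117,0,0,0],[0.2,-0.001,0.0005,0.119,0,0,0]]' >/dev/null; python3 -m pendant '[[0.2,0,0,0.001,0,0,0],[0.2,0,0,0.001,0,0,0]]'; python3 st.py .6333 .244 .045
```

```text
[[285.1538077 200.9975825]]
time_s: 12.82
position: [0.6338, 0.2441, 0.0492]
tool_rot: [[-1.0, -0.0, 0.002], [-0.0, 1.0, 0.0], [-0.002, 0.0, -1.0]]
ft_force: [-0.8, 0.3, -2.8]
grip_width: 0.025
gripper_force: 50.2
12.82 [0.6338 0.2441 0.0492] [-0.  1.  0.] [ 0.002  0.    -1.   ] w 0.025 F [-0.8  0.3 -2.8] 50.245403320295736
tool shift [ 0.0005 -0.0001  0.0042]
```

```bash
python3 -m pendant '[[0.2,0,0,0.002,0,0,0],[0.2,0,0,0.003,0,0,0],[0.2,0,0,0.0035,0,0,0],[0.2,0,0,0.0035,0,0,0]]'| grep -E "posi|ft"; 
```

```text
position: [0.6336, 0.2441, 0.0454]
ft_force: [-1.8, -1.6, 5.0]
```

```bash
python3 -m pendant '[[0.2,0,0,0.0006,0,0,0],[0.2,0,0,0.0012,0,0,0],[0.2,0,0,0.0012,0,0,0]]'| grep -E "posi|ft"; 
```

```text
position: [0.6337, 0.2441, 0.0453]
ft_force: [-5.4, -0.9, 12.1]
```

```bash
python3 -m pendant '[[0.43,0,0,-0.001,0,0,0],[0.43,0,0,-0.001,0,0,0],[0.43,0,0,-0.001,0,0,0],[0.43,0,0,-0.02,0,0,0],[0.43,0,0,-0.06,0,0,0]]' | grep -E "force|posi|width"; python3 -m pendant '[[0.65,0.01,-0.04,-0.04,0,0,0],[0.65,0.03,-0.09,-0.07,0,0,0],[0.65,0.06,-0.14,-0.08,0,0,0],[0.8,0.1,-0.19,-0.08,0,0,0],[0.8,0.13,-0.24,-0.07,0,0,0]]' >/dev/null;  python3 st.py .467 -.015 .036
```

```text
position: [0.6329, 0.2439, 0.1038]
ft_force: [1.0, -0.4, 1.0]
grip_width: 0.0369
gripper_force: 0.0
14.95 [0.5025 0.0027 0.1755] [-0.001  1.    -0.001] [ 0.004 -0.001 -1.   ] w 0.0685 F [ 1.  -0.6 -0. ] 0.0
tool shift [ 0.0361 -0.0175  0.1394]
```

```bash
python3 - <<'E'
from rig import env
from fit import *
w=env.get_image("wrist");print(fit("vial_squat",[w],(.467,-.0155)))
E
python3 -m pendant '[[0.8,0.036,-0.017,0.04,0,0,0],[0.8,0.036,-0.017,0.08,0,0,0],[0.8,0.036,-0.017,0.11,0,0,0],[0.8,0.036,-0.017,0.13,0,0,0],[0.8,0.036,-0.017,0.136,0,0,0]]' >/dev/null; python3 -m pendant '[[0.8,0,0,0,0,0,0]]' >/dev/null;  python3 st.py .467 -.015 .034
```

```text
(array([ 0.46642155, -0.01412389]), np.float64(0.04129703273172225))
15.75 [ 0.4679 -0.0131  0.0382] [-0.  1. -0.] [ 0.001 -0.    -1.   ] w 0.068 F [ 0.4 -0.2 -0.1] 0.0
tool shift [ 0.0009 -0.0019  0.0042]
```

```bash
python3 -m pendant '[[0.8,0.001,-0.0015,0.004,0,0,0],[0.5,0.001,-0.0015,0.004,0,0,0],[0.28,0.001,-0.0015,0.004,0,0,0],[0.28,0.001,-0.0015,0.004,0,0,0],[0.28,0.001,-0.0015,0.004,0,0,0]]' 25 ; python3 st.py .6 -.2 .15
```

```text
time_s: 16.38
position: [0.4666, -0.0146, 0.034]
tool_rot: [[-1.0, -0.0, 0.001], [-0.0, 1.0, -0.0], [-0.001, -0.0, -1.0]]
ft_force: [-1.6, -0.5, 6.5]
grip_width: 0.031
gripper_force: 24.5
16.38 [ 0.4666 -0.0146  0.034 ] [-0.  1. -0.] [ 0.001 -0.    -1.   ] w 0.031 F [-1.6 -0.5  6.5] 24.513087272644043
tool shift [-0.1334 -0.1855 -0.1159]
```

```bash
python3 -m pendant '[[0.28,0,0,-0.04,0,0,0],[0.28,-0.01,-0.02,-0.09,0,0,0],[0.28,-0.04,-0.07,-0.11,0,0,0],[0.28,-0.07,-0.12,-0.11,0,0,0],[0.28,-0.1,-0.17,-0.11,0,0,0]]' >/dev/null; python3 -m pendant '[[0.28,-0.03,-0.04,0,0,0,0],[0.28,-0.044,-0.048,0,0,0,0],[0.28,-0.044,-0.048,0,0,0,0],[0.28,-0.044,-0.048,0,0,0,0]]'>/dev/null; python3 - <<'E'
from rig import env
from fit import *
w=env.get_image("wrist");cv2.imwrite("pics/w4.png",w["image"])
u=proj(w,place("vial_tray",(.608,-.218,.2)));print(np.round(u[1::2]),proj(w,np.array([[.611,-.233,.004]])))
E
python3 st.py .611 -.233 .15
```

```text
[[203. 184.]
 [384. 148.]
 [224. 261.]
 [394. 229.]] [[282.23466174 206.62605387]]
17.55 [ 0.61   -0.2316  0.1436] [-0.001  1.     0.   ] [-0.001  0.    -1.   ] w 0.0308 F [-0.3 -0.2 -0.7] 25.12899398803711
tool shift [-0.001  -0.0014 -0.0064]
```

View pics/w4.png

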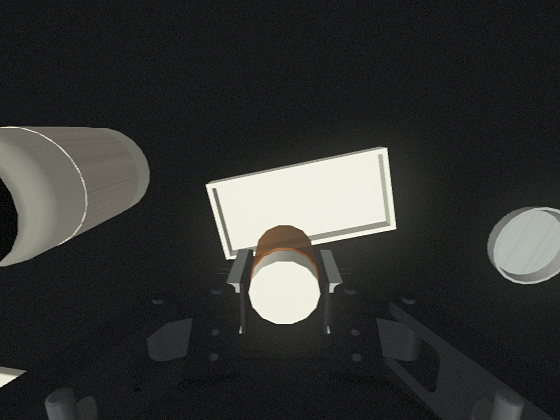

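The tray corners at (208,184), (387,148) and (396,229) match the prediction within about 3 px. The target (282,207) is well inside, so I'll lower the vial.

```bash
python3 -m pendant '[[0.28,0,-0.001,0.04,0,0,0],[0.28,0,-0.001,0.075,0,0,0],[0.28,0,-0.001,0.095,0,0,0],[0.28,0,-0.001,0.101,0,0,0],[0.28,0,-0.001,0.101,0,0,0]]' >/dev/null; python3 -m pendant '[[0.28,0,0,0.001,0,0,0],[0.28,0,0,0.001,0,0,0]]'| grep -E "posi|ft"
```

```text
position: [0.6107, -0.2336, 0.0423]
ft_force: [0.1, -0.3, -1.0]
```

```bash
python3 -m pendant '[[0.28,0,0,0.002,0,0,0],[0.28,0,0,0.003,0,0,0],[0.28,0,0,0.0037,0,0,0],[0.28,0,0,0.0037,0,0,0]]'| grep -E "posi|ft"
```

```text
position: [0.6105, -0.2335, 0.0381]
ft_force: [-0.9, 0.3, 2.4]
```

```bash
python3 -m pendant '[[0.52,0,0,0,0,0,0],[0.52,0,0,0,0,0,0],[0.52,0,0,0,0,0,0],[0.52,0,0,-0.02,0,0,0],[0.52,0,0,-0.06,0,0,0]]' | grep -E "force|posi|width"; python3 -m pendant '[[0.65,0.01,0.04,-0.04,0,0,0],[0.65,0.03,0.09,-0.08,0,0,0],[0.65,0.05,0.145,-0.1,0,0,0],[0.8,0.07,0.2,-0.1,0,0,0],[0.8,0.09,0.255,-0.1,0,0,0]]' >/dev/null; python3 -m pendant '[[0.8,0.02,0.055,0,0,0,0],[0.8,0.04,0.11,0,0,0,0],[0.8,0.05,0.165,0,0,0,0],[0.8,0.05,0.18,0,0,0,0],[0.8,0.05,0.18,0,0,0,0]]' >/dev/null; python3 st.py .471 .206 .05;python3 - <<'E'
from rig import env
from fit import *
w=env.get_image("wrist");cv2.imwrite("pics/w5.png",w["image"]);print(fit("vial_tall",[w],(.471,.206)))
E
```

```text
position: [0.6098, -0.2331, 0.097]
ft_force: [0.5, -1.3, 0.6]
grip_width: 0.0448
gripper_force: 0.0
20.8 [0.4705 0.2018 0.1978] [-0.002  1.    -0.   ] [ 0. -0. -1.] w 0.0681 F [-0.4 -0.1 -0.5] 0.0
tool shift [-0.0005  0.0043  0.1478]
(array([0.47073568, 0.20713976]), np.float64(0.025860913841618705))
```

```bash
python3 -m pendant '[[0.7,0,0.005,0.05,0,0,0],[0.7,0,0.005,0.1,0,0,0],[0.7,0,0.005,0.135,0,0,0],[0.7,0,0.005,0.152,0,0,0],[0.7,0,0.005,0.158,0,0,0]]' >/dev/null; python3 -m pendant '[[0.7,0,0,0,0,0,0]]' >/dev/null;  python3 st.py .471 .207 .038
```

```text
21.6 [0.4709 0.2057 0.0401] [ 0.001  1.    -0.   ] [ 0. -0. -1.] w 0.0599 F [-0.6  0.3 -0.1] 0.0
tool shift [-0.0001  0.0013  0.0021]
```

```bash
python3 -m pendant '[[0.5,0,0.001,0.001,0,0,0],[0.3,0,0.001,0.001,0,0,0],[0.2,0,0.001,0.001,0,0,0],[0.2,0,0.001,0.001,0,0,0],[0.2,0,0.001,0.001,0,0,0]]' 25 ; python3 st.py .6 -.178 .15
```

```text
time_s: 22.22
position: [0.4707, 0.2075, 0.0395]
tool_rot: [[-1.0, -0.0, 0.001], [-0.0, 1.0, 0.0], [-0.001, 0.0, -1.0]]
ft_force: [-0.3, -0.2, 6.2]
grip_width: 0.0251
gripper_force: 24.7
22.23 [0.4707 0.2075 0.0395] [-0.  1.  0.] [ 0.001  0.    -1.   ] w 0.0251 F [-0.3 -0.2  6.2] 24.689281582832336
tool shift [-0.1293 -0.3856 -0.1104]
```

```bash
python3 -m pendant '[[0.2,0,0,-0.04,0,0,0],[0.2,0,-0.02,-0.09,0,0,0],[0.2,-0.01,-0.07,-0.11,0,0,0],[0.2,-0.03,-0.12,-0.11,0,0,0],[0.2,-0.05,-0.175,-0.11,0,0,0]]' >/dev/null; python3 -m pendant '[[0.2,-0.02,-0.055,0,0,0,0],[0.2,-0.04,-0.11,0,0,0,0],[0.2,-0.06,-0.16,0,0,0,0],[0.2,-0.079,-0.2,0,0,0,0],[0.2,-0.079,-0.21,0,0,0,0]]'>/dev/null; python3 -m pendant '[[0.2,0,0,0,0,0,0],[0.2,0,0,0,0,0,0]]'>/dev/null;python3 st.py .6 -.178 .0435;  python3 - <<'E'
from rig import env
from fit import *
w=env.get_image("wrist");cv2.imwrite("pics/w6.png",w["image"])
E
```

```text
23.73 [ 0.5991 -0.1761  0.149 ] [-0.001  1.     0.   ] [-0.  0. -1.] w 0.0253 F [ 0.1  0.  -0.5] 24.873840808868408
tool shift [-0.0009 -0.0019  0.1055]
```

View pics/w6.png

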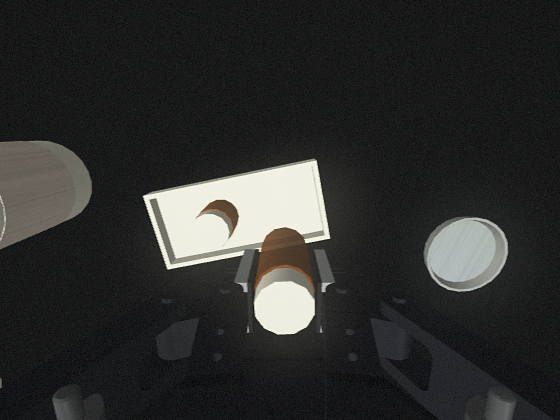

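The squat vial stands upright in the tray at (220,218). I'll lower the tall one near (283,208), which is clear of it.

```bash
python3 -m pendant '[[0.2,0,-0.001,0.04,0,0,0],[0.2,0,-0.001,0.075,0,0,0],[0.2,0,-0.001,0.095,0,0,0],[0.2,0,-0.001,0.102,0,0,0],[0.2,0,-0.001,0.102,0,0,0]]' >/dev/null; python3 -m pendant '[[0.2,0,0,0.001,0,0,0],[0.2,0,0,0.001,0,0,0]]'| grep -E "posi|ft"
```

```text
position: [0.5998, -0.1785, 0.0466]
ft_force: [0.0, -0.2, -0.6]
```

```bash
python3 -m pendant '[[0.2,0,0,0.001,0,0,0],[0.2,0,0,0.002,0,0,0],[0.2,0,0,0.0028,0,0,0],[0.2,0,0,0.0028,0,0,0]]'| grep -E "posi|ft"
```

```text
position: [0.5996, -0.1785, 0.0435]
ft_force: [-1.1, 0.6, 4.1]
```

Contact, so I'll release and go to the white crucible.

```bash
python3 -m pendant '[[0.43,0,0,0,0,0,0],[0.43,0,0,0,0,0,0],[0.43,0,0,0,0,0,0],[0.43,0,0,-0.02,0,0,0],[0.43,0,0,-0.06,0,0,0]]' | grep -E "force|posi|width"; python3 -m pendant '[[0.43,0.01,0.02,-0.06,0,0,0],[0.65,0.04,0.06,-0.1,0,0,0],[0.8,0.08,0.1,-0.1,0,0,0],[0.9,0.12,0.14,-0.1,0,0,0],[0.9,0.155,0.18,-0.1,0,0,0]]' >/dev/null; python3 -m pendant '[[0.9,0.015,0.05,0,0,0,0],[0.9,0.015,0.1,0,0,0,0],[0.9,0.015,0.1,0,0,0,0],[0.9,0.015,0.1,0,0,0,0]]' >/dev/null; python3 st.py .431 .104 .038;python3 - <<'E'
from rig import env
from fit import *
w=env.get_image("wrist");cv2.imwrite("pics/w7.png",w["image"]);print(fit("crucible",[w],(.431,.104)))
E
```

```text
position: [0.5988, -0.1782, 0.1022]
ft_force: [-0.6, 0.5, -0.1]
grip_width: 0.0367
gripper_force: 0.0
26.9 [0.4295 0.1012 0.203 ] [-0.001  1.    -0.   ] [ 0. -0. -1.] w 0.0768 F [-0.6 -1.2 -1.1] 0.0
tool shift [-0.0015  0.0029  0.165 ]
(array([0.42281   , 0.11133533]), np.float64(0.564989165929136))
```

View pics/w7.png

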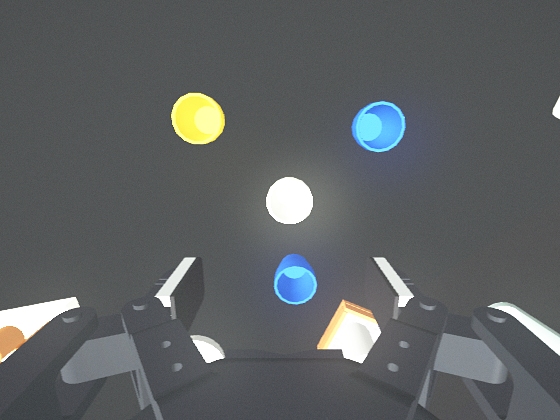

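White crucible at (290,201), with blue at (378,127) and (295,285) and yellow at (198,118). The white one is the real crucible. Its glow upset the threshold, so I'll refit with a higher one.

```bash
python3 - <<'E'
from rig import env
from fit import *
w=env.get_image("wrist")
for t in (150,200): print(fit("crucible",[w],(.431,.104),t))
for n in ("top","scene"): print(fit("crucible",[env.get_image(n)],(.431,.104),100))
print(unproj(w,(290,201),.046))
E
```

```text
(array([0.43045213, 0.10617183]), np.float64(0.020139155973567413))
(array([0.43062197, 0.10620984]), np.float64(0.021720613287904644))
(array([0.41246875, 0.11945312]), np.float64(0.7757836657976112))
(array([0.43240794, 0.10328249]), np.float64(0.07225523928683142))
[0.42985498 0.10654382 0.046     ]
```

```bash
python3 -m pendant '[[0.9,-0.001,0.0045,0.05,0,0,0],[0.9,-0.001,0.0045,0.1,0,0,0],[0.9,-0.001,0.0045,0.135,0,0,0],[0.9,-0.001,0.0045,0.155,0,0,0],[0.9,-0.001,0.0045,0.163,0,0,0]]' >/dev/null; python3 -m pendant '[[0.9,0,0,0,0,0,0]]' >/dev/null;  python3 st.py .4305 .1055 .038
```

```text
27.85 [0.4306 0.1056 0.0401] [ 0.  1. -0.] [-0. -0. -1.] w 0.0765 F [ 0.3  0.3 -0. ] 0.0
tool shift [ 0.0001 -0.0001  0.0021]
```

```bash
python3 -m pendant '[[0.7,0,0,0.001,0,0,0],[0.5,0,0,0.001,0,0,0],[0.42,0,0,0.001,0,0,0],[0.42,0,0,0.001,0,0,0],[0.42,0,0,0.001,0,0,0]]' 25 ; python3 st.py .645 -.009 .14
```

```text
time_s: 28.48
position: [0.4308, 0.106, 0.0398]
tool_rot: [[-1.0, -0.0, 0.002], [-0.0, 1.0, -0.0], [-0.002, -0.0, -1.0]]
ft_force: [-1.1, 0.8, 5.8]
grip_width: 0.0437
gripper_force: 24.7
28.48 [0.4308 0.106  0.0398] [-0.  1. -0.] [ 0.002 -0.    -1.   ] w 0.0437 F [-1.1  0.8  5.8] 24.665705953084398
tool shift [-0.2143 -0.1151 -0.0998]
```

```bash
python3 -m pendant '[[0.42,0,0,-0.04,0,0,0],[0.42,0,0,-0.09,0,0,0],[0.42,-0.03,-0.015,-0.11,0,0,0],[0.42,-0.08,-0.035,-0.11,0,0,0],[0.42,-0.13,-0.065,-0.11,0,0,0]]' >/dev/null; python3 -m pendant '[[0.42,-0.045,-0.025,0,0,0,0],[0.42,-0.07,-0.045,0,0,0,0],[0.42,-0.083,-0.05,0,0,0,0],[0.42,-0.083,-0.05,0,0,0,0],[0.42,-0.083,-0.05,0,0,0,0]]'>/dev/null;python3 st.py .645 -.009 .0435;  python3 - <<'E'
from rig import env
from fit import *
w=env.get_image("wrist");cv2.imwrite("pics/w8.png",w["image"])
d=lambda z,r:np.round(proj(w,C((r,z))+[.645,-.009,0])[::5]).tolist()
print(d(.014,.037))
E
```

```text
29.73 [ 0.6428 -0.0085  0.1492] [-0.001  1.     0.   ] [-0.  0. -1.] w 0.043 F [-0.3  0.7 -0.8] 25.909989576030057
tool shift [-0.0022 -0.0005  0.1057]
[[283.0, 248.0], [313.0, 237.0], [326.0, 207.0], [312.0, 177.0], [280.0, 167.0], [250.0, 183.0], [241.0, 214.0], [259.0, 241.0]]
```

View pics/w8.png

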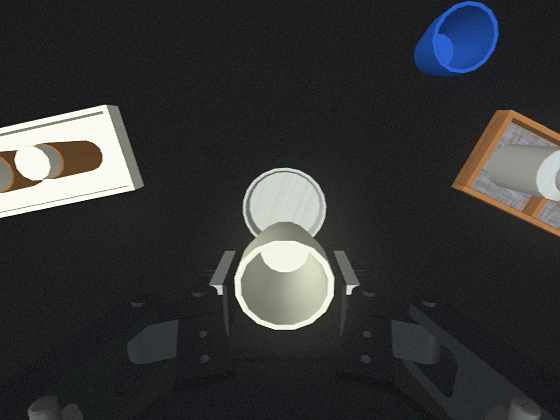

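The dish rim at (285,207) matches the prediction within 1 px, and the crucible is held upright. I'll lower it.

```bash
python3 -m pendant '[[0.42,-0.002,0,0.04,0,0,0],[0.42,-0.002,0,0.075,0,0,0],[0.42,-0.002,0,0.095,0,0,0],[0.42,-0.002,0,0.1,0,0,0],[0.42,-0.002,0,0.1,0,0,0]]' >/dev/null; python3 -m pendant '[[0.42,0,0,0.001,0,0,0],[0.42,0,0,0.001,0,0,0]]'| grep -E "posi|ft"
```

```text
position: [0.6457, -0.009, 0.0488]
ft_force: [-0.0, 0.1, -0.6]
```

```bash
python3 -m pendant '[[0.42,0.001,0.0005,0.002,0,0,0],[0.42,0.001,0.0005,0.0035,0,0,0],[0.42,0.001,0.0005,0.0045,0,0,0],[0.42,0.001,0.0005,0.005,0,0,0],[0.42,0.001,0.0005,0.005,0,0,0]]'| grep -E "posi|ft"
```

```text
position: [0.6446, -0.0085, 0.0439]
ft_force: [-3.1, 0.2, 6.0]
```

Contact. I'll release, rise and back off so the cameras have a clear view.

```bash
python3 -m pendant '[[0.65,0,0,0,0,0,0],[0.65,0,0,0,0,0,0],[0.65,0,0,0,0,0,0],[0.65,0,0,-0.02,0,0,0],[0.65,0,0,-0.06,0,0,0]]' | grep -E "force|posi|width"; python3 -m pendant '[[0.65,0.02,0,-0.1,0,0,0],[0.65,0.06,0,-0.14,0,0,0],[0.65,0.12,0,-0.18,0,0,0],[0.65,0.18,0,-0.18,0,0,0],[0.65,0.24,0,-0.18,0,0,0]]' >/dev/null; python3 -m pendant '[[0.65,0,0,0,0,0,0],[0.65,0,0,0,0,0,0],[0.65,0,0,0,0,0,0]]' >/dev/null; python3 st.py; python3 - <<'E'
from rig import env
import cv2
a=env.get_image("scene")["image"][130:350,80:470]; cv2.imwrite("pics/end.png",cv2.resize(a,(800,451),interpolation=cv2.INTER_CUBIC))
E
```

```text
position: [0.6437, -0.0084, 0.1021]
ft_force: [-0.9, 0.6, 0.2]
grip_width: 0.0558
gripper_force: 0.0
32.9 [ 0.431  -0.0087  0.2805] [-0.  1.  0.] [-0.  0. -1.] w 0.0557 F [0.8 0.4 0.5] 0.0
```

View pics/end.png

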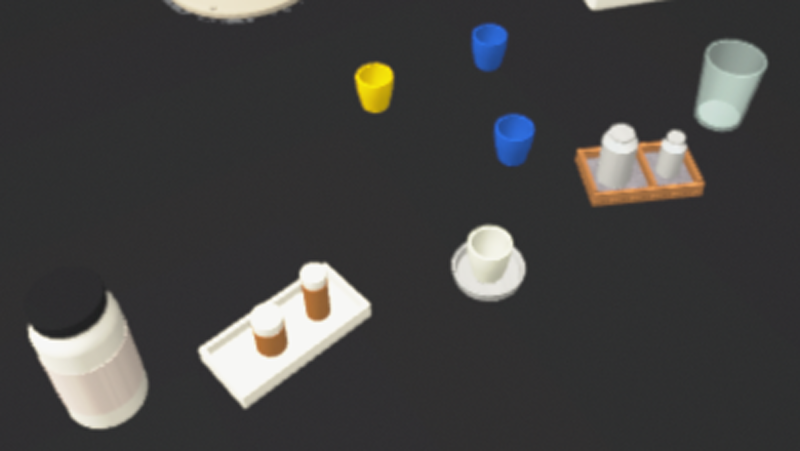

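All five stand upright in their places: weights at (618,160) and (672,155), vials at (268,332) and (315,292), crucible at (490,255). The bottle, the beaker and the look-alikes have not moved.

```bash
python3 -c "
from rig import env
print(env.close_job())"
```

```text
the job is handed in; nothing more can be done
None
```

The job is handed in at about 33 s of the 122 s allowed: both weights, both vials and the white crucible stand upright in their places in the final picture, and the bottle, beaker and look-alikes were not moved.

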